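# Lock the portafilter clamp with an extension bar

## Robot

A 6-joint arm with a two-finger parallel gripper is mounted at the origin on the work surface. World frame = base frame: x ahead of the robot, y to its left, z up, the work surface at z = 0. Lengths are in m, angles in rad, forces in N, time in s.
With the tool pointing down it reaches from about 0.325 to 0.875 m from the base axis. Payload 4.4 kg.
Tool frame: the origin (TCP) lies on the mounting face of the last link; the fingertips stand 173 mm ahead of it and the grasp point (between the pads) lies 155 mm ahead of it; z points along the fingers, y is the line along which they close (so a half turn about z gives the same grasp; the last joint's range is limited). The gripper opens to 85 mm and grips with 20 to 120 N. Pads are 22 mm wide; open, the fingers measure 114 mm over their backs; the gripper's body (76 mm by 85 mm) begins 54 mm behind the grasp point. The pads swing forward as they close: fully open they stand 13 mm farther back than shut.
Start: joints at [0.998, 0.207, 1.542, -0, 1.393, -0.15], TCP at [0.236, 0.524, 0.405] pointing down, gripper open.
Joint ranges: [-2.73, 2.73], [-0.86, 2.22], [0.23, 2.46], [-1.11, 4.25], [0.08, 2.63], [-2.82, 2.82]. Speed limits (rad/s): [2.79, 2.79, 3.14, 3.14, 3.14, 3.14].

## Interface

Orientations are given as a unit quaternion [w, x, y, z].
In Python, from plant import manip, cams gives the robot as it stands.
- The arm moves only by the tool run_rows, called after ">>>" as a command line: name --argument value ..., lists and objects as JSON in quotes. Schema: {"type":"object","properties":{"rows":{"type":"object","properties":{"deltas":{"type":"array","items":{"type":"array","items":{"type":"number"},"minItems":5,"maxItems":5},"minItems":1,"maxItems":8}},"additionalProperties":false,"required":["deltas"]},"grip_force":{"type":"number"},"only":{"type":"string"},"quiet":{"type":"boolean"},"lines":{"type":"string"}},"required":["rows"],"additionalProperties":false}. rows is an object whose key "deltas" holds a list of rows, 1 to 8 of them, each of 5 numbers: dx, dy, dz in parts of the range, where 1.0 means 0.75 m, then a turn about the tool's z in normalised numbers (1 is pi rad), then the finger opening in m; each row is the pose to reach, as a shift and turn from the pose commanded when the call began, along the tool's axes at that moment; what a row does not reach only later rows make up. A row lasts 1/12 s, in which the tool goes at most 0.0417 m and 0.125 rad, less where a joint would pass 70% of its speed; a pose out of reach is approached as far as the arm can. The fingers move at their own pace and stop on an object; grip_force is the grip in N (left out, the last holds). Time passes only in rows, so rows that do not move let the fingers close. The tool returns the time, the measured TCP pose, the force, the opening and the grip force at its end. only (a regular expression) keeps the lines of the reply that match it, lines (a string "A,B") keeps lines A to B, and quiet returns only ok. No shift or turn number may pass 1 either way. Input that does not fit is refused with a message, and nothing moves.
- manip.get_obs(): the state, without advancing time (a new reading comes with each control period).
- cams.snapshot(name): name is "side" or "top"; returns a dict with "image" (480x640x3 uint8, blue, green, red), "fx", "fy", "cx", "cy" (pixels), "distortion" ([k1, k2, p1, p2, k3] as OpenCV has them; the pictures are not rectified), "rvec" (rotation vector, rad) and "tvec" (3), from world to camera coordinates, as OpenCV has them. Camera axes: x right, y down, z forward; pixel columns grow to the right and rows downward; lengths in m; the calibration is good to about 2 mm. A picture is of the moment at which its call begins. There is no depth.
- manip.close_job(): hands the job in; it is judged then, once.
Trained networks look in a picture, given as the dict that the camera call returned (one of the last four; its "shot" number tells which), for a name from the list of things; names that differ only in an ending like _2 or _b are one class to them, and where a whole thing is asked for, a point or a joint stands for the part that bears it (a point fixed in the world has none). Each returns a list of dicts, best first, with "confidence" (0 to 1); they miss things now and then, are a little off and sometimes report something else, mostly with a low value. They report only what shows in the picture. A call takes as long as a camera call. They do not tell look-alikes from the thing itself.
- cams.find_in(name, picture): "xyz" ([x, y, z] in m, in world coordinates, good to about 4 mm: the middle of the surface that is visible of it).
- cams.regions_of(name, picture): "region" (480x640 bool, what is visible of it).
The state is a dict: "clock": time; "joints": joint angles; "joint_vel": joint speeds; "effort": joint torques, N m; "ee_pos": TCP position; "tcp_rot": TCP orientation; "contact_force": force on the tool from outside, world axes, zero at the start; "ft_torque": the same for the moment, N m; "width": finger opening in m; "grip_force": force on a finger pad.
Only numpy, scipy, OpenCV 4.12 (cv2) and the standard library are available. Lean on these libraries where they do the work, as an engineer would, in place of code of your own. Each camera call takes 0.05 s, during which the arm holds its last target. There are 200 camera calls.

## Task

Clamp the portafilter for service: pick up the steel extension bar from the rubber mat, slide its socket fully home over the clamp's short round lever and press it there with a light push of about 10 N (never ram or jam it), then swing the lever with the bar past its dead point and press it against its closed stop with about 10 N at the hand, not much more and without twisting the bar. Fingers and arm stay off the lever itself. Then draw the bar off and lay it back flat on the mat, leaving the lever locked, the portafilter gripped where it sits, and the tamper, cup and pitcher undisturbed.

Things in the scene. Friction and masses are not known exactly. Their poses are not given: they have to be found in the camera images.
- clamp: Toggle clamp fixture fixed to the counter: dark steel plate 330 x 120 x 8 mm, aluminium pivot housing 75 x 50 mm (top at 43 mm), rubber-tipped plunger, portafilter rest and two posts, all under 46 mm high save the lever. Origin: on the counter under the lever's pivot; x runs along the plate (from -50 to +280 mm) towards the portafilter, z up.
- lever_hinge (a point): The lever's vertical pivot axis, at the centre of a round steel hub (radius 24 mm) on top of the housing, at lever height: 60 mm above the counter.
- lever_stub: The clamp's lever: a level steel round bar, 14 mm diameter, out of the hub. Origin on the pivot axis, 60 mm above the counter; x outward along the lever, z up. It ends 90 mm from the pivot, last 5 mm tapered to 9 mm. Closing it (anticlockwise from above) meets a spring that grows to about 1.6 N m near 0.45 rad; let go too early it swings back.
- stub_tip (a point): Centre of the lever's free end, 90 mm from the pivot.
- clamp_lever (a joint): Lever angle, rad: 0 open (pointing 110 degrees clockwise of the fixture's x axis, from above), growing anticlockwise. Starts at 0. The spring's resistance falls to zero at the dead point near 0.9; beyond it the spring drives the lever on (up to 0.8 N m) to its closed stop at 1.05.
- clamp_pad: Round black rubber pad, 28 mm diameter, on the plunger's end; a spring lets it give a few mm. Closing the lever pushes it about 11 mm towards the portafilter. Origin and axes coincide with the fixture's when open; its face is 75 mm along x, 28 mm up.
- portafilter: Portafilter without spouts, loose in its rest (it may sit up to 2 mm short of the posts): round steel head 68 mm wide, 32 mm high, black handle reaching 177 mm along x; 0.5 kg. Origin: centre of the head's underside, 12 mm above the counter; z up.
- bar: Steel extension bar, 200 mm long, 0.32 kg. Origin on its axis at mid-length; x towards the open socket end. x = -88 to +40 mm: square shaft 18 mm wide (to grip); +40 to +100: square tube 26 mm wide, bore 16.5 mm square, 50 mm deep, open at +100; -100 to -88: 26 mm end block. It lies with its axis 18 mm up. Fully home, its origin is 140 mm from the pivot and the lever's end meets the bore floor.
- bar_floor (a point): Centre of the bore's floor in the bar (x = +50 mm); meets the lever's end when the bar is fully home. A sideways push F at the bar's middle presses the bore on the lever at one or both ends of the overlap, F to 4 F in all, and twisting adds to it; the loose fit lets the bar lag the lever's angle by about 0.05 rad.
- bar_mouth (a point): Centre of the bore's open mouth (x = +100 mm).
- mat: Black rubber mat, 300 x 160 x 5 mm, fixed to the counter; the bar starts on it. Origin: centre of its underside, x along its length, z up.
- tamper: Coffee tamper standing upright, 58 mm base, 84 mm tall. Origin: centre of its underside. Bystander.
- cup: White ceramic mug, 76 mm wide, 58 mm tall. Origin: centre of its underside. Bystander.
- pitcher: Steel milk pitcher, 72 mm wide, 70 mm tall. Origin: centre of its underside. Bystander.
Not all that is in view belongs to the job. What is meant by the bar is not pink or turquoise, and is the smaller of those in its own colour.

How it is judged:
By the outcome, as a careful person would: the job done as asked, in the order asked, and still so for the second after the job is handed in, with the robot touching nothing.
It also fails if it takes over 72 s, if anything falls off the work surface, if the arm or the gripper's body presses on something with over 40 N, if the wrist force passes 120 N, or if a joint passes its speed limit or range.

## Working session

There is one attempt and no reset: what is moved stays moved. The work goes in short steps, Python scripts to look and compute and a tool call to move; the robot and the scene stay as the last step left them, time stands still between calls to the robot, and variables do not carry over. Pictures are saved under pics/ and viewed, at most 10 in all, crops included, and the job is handed in when it is done.

```bash
ls; mkdir -p pics; python3 - <<'E'
from plant import manip,cams
import cv2,pickle
o=manip.get_obs();print(o)
for n in ("top","side"):
    s=cams.snapshot(n);cv2.imwrite(f"pics/{n}0.png",s["image"]);pickle.dump(s,open(f"pics/{n}0.pkl","wb"))
    for k in ["clamp","lever_hinge","stub_tip","lever_stub","bar","bar_mouth","bar_floor","mat","portafilter","tamper","cup","pitcher"]:
        print(n,k,[(r["xyz"].round(3).tolist() if hasattr(r["xyz"],"round") else r["xyz"],round(r["confidence"],2)) for r in cams.find_in(k,s)][:4])
E
```

```text
pics
{'clock': 0.0, 'joints': array([ 9.97508016e-01,  2.07445250e-01,  1.54298164e+00, -5.74935988e-06,
        1.39347664e+00, -1.50504191e-01]), 'joint_vel': array([ 0.00172494, -0.00090739, -0.00042243, -0.00039536, -0.00137402,
        0.00174079]), 'effort': array([-1.98137604e-04, -3.83021057e+01, -2.91600591e+01, -3.22313617e-04,
        1.05741865e-02,  5.17181231e-07]), 'ee_pos': array([0.23573524, 0.52405387, 0.40349782]), 'tcp_rot': array([-4.06435306e-04,  2.09820536e-01,  9.77739233e-01, -1.08159918e-03]), 'contact_force': array([-0.50309918,  0.39791973, -0.31840069]), 'ft_torque': array([-0.02900545,  0.01369983,  0.01072088]), 'grip_force': 0.0, 'width': 0.08517728520678801}
top clamp [([0.6231, 0.1014, 0.0107], 0.93)]
top lever_hinge [([0.546, 0.0905, 0.0757], 0.89), ([0.4671, -0.2799, 0.0303], 0.32)]
top stub_tip [([0.5346, 0.0503, 0.0658], 0.62)]
top lever_stub [([0.5338, 0.0547, 0.0666], 0.48)]
top bar [([0.4714, -0.2836, 0.0254], 0.9), ([0.3334, 0.151, 0.0274], 0.8), ([0.5452, 0.0928, 0.0751], 0.69), ([0.4773, -0.6179, 0.0381], 0.67)]
top bar_mouth [([0.3356, 0.
[... 732 characters left out ...]
, 0.38)]
side bar [([0.8062, -0.2645, 0.0184], 0.96), ([0.4666, -0.293, 0.0225], 0.79), ([0.3154, 0.1215, 0.0273], 0.76), ([0.4737, -0.645, 0.0262], 0.6)]
side bar_mouth [([0.4625, -0.2936, 0.0289], 0.8), ([0.4694, -0.6474, 0.0352], 0.77), ([0.3152, 0.1254, 0.0302], 0.65), ([0.8058, -0.2679, 0.022], 0.55)]
side bar_floor [([0.4753, -0.6478, 0.0274], 0.84), ([0.4662, -0.2884, 0.0276], 0.76), ([0.4837, -0.3033, 0.0063], 0.66), ([0.3187, 0.1215, 0.0284], 0.62)]
side mat [([0.4841, -0.3042, 0.0056], 0.56)]
side portafilter []
side tamper [([0.3773, 0.349, 0.0257], 0.6)]
side cup [([0.5153, 0.3618, 0.0394], 0.85)]
side pitcher [([0.6334, -0.4596, 0.0412], 0.77), ([0.4861, -0.3054, 0.0047], 0.56)]
```

View pics/top0.png

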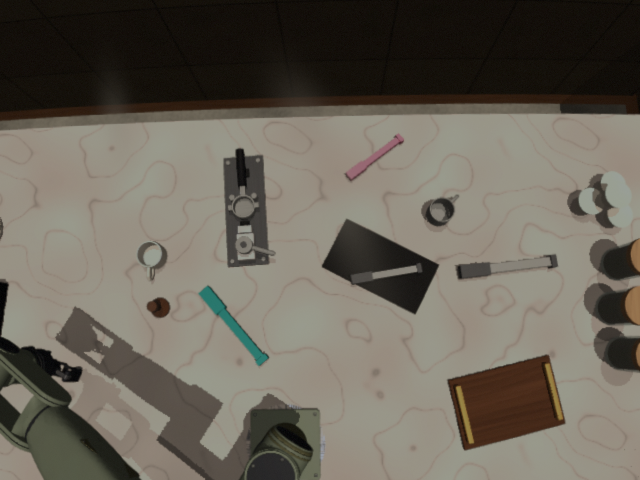

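View pics/side0.png

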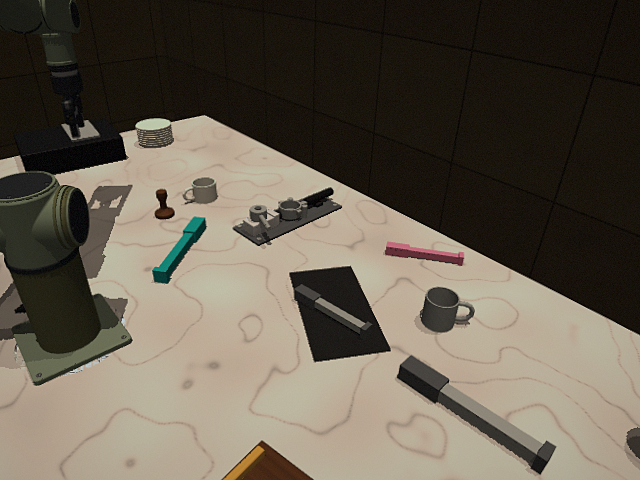

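The top view shows four candidates for the bar: pink at (375,157), turquoise at (234,325), a large steel one at (507,267), and a small steel one on the mat at (387,274). The small steel bar on the mat fits, because it is neither pink nor turquoise and is the smaller of the steel pair. Its socket is the dark left end, about (365,278). The clamp hub is at (245,243) and the lever tip at (272,253). I'll confirm this in an enlarged crop.

```bash
cat > h.py <<'E'
import numpy as np,cv2
from scipy.spatial.transform import Rotation as R
def toplane(s,px,z):
    K=np.array([[s["fx"],0,s["cx"]],[0,s["fy"],s["cy"]],[0,0,1.]])
    p=cv2.undistortPoints(np.array(px,float).reshape(-1,1,2),K,np.array(s["distortion"],float))[:,0]
    Rm=cv2.Rodrigues(np.array(s["rvec"],float))[0];t=np.array(s["tvec"],float).ravel()
    d=np.c_[p,np.ones(len(p))]@Rm; c=-Rm.T@t
    return c+d*((z-c[2])/d[:,2])[:,None]
def proj(s,P):
    K=np.array([[s["fx"],0,s["cx"]],[0,s["fy"],s["cy"]],[0,0,1.]])
    return cv2.projectPoints(np.array(P,float).reshape(-1,1,3),np.array(s["rvec"],float),np.array(s["tvec"],float),K,np.array(s["distortion"],float))[0][:,0]
def tool(o,d):  # world vector -> tool axes
    q=o["tcp_rot"];return R.from_quat([q[1],q[2],q[3],q[0]]).inv().apply(d)
E
python3 - <<'E'
from h import *
import pickle
from plant import cams
T=pickle.load(open("pics/top0.pkl","rb"));S=pickle.load(open("pics/side0.pkl","rb"))
def axis(w):
    c=w.mean(0);u=np.linalg.svd(w-c,full_matrices=False)[2][0];return c,u
for nm,s in(("top",T),("side",S)):
    for k,z in(("bar",.02),("mat",.005),("clamp",.008),("lever_stub",.06),("lever_hinge",.06),("portafilter",.03)):
        for r in cams.regions_of(k,s)[:4]:
            m=np.argwhere(r["region"])[:,::-1]
            w=toplane(s,m,z)[:,:2];c,u=axis(w)
            print(nm,k,round(r["confidence"],2),m.mean(0).round(1),len(m),c.round(4),"ang",np.degrees(np.arctan2(u[1],u[0])).round(2),cv2.minAreaRect(w.astype(np.float32)*1000))
def crop(s,x,y,w,h,f):return cv2.resize(s["image"][y:y+h,x:x+w],None,fx=f,fy=f,interpolation=cv2.INTER_CUBIC)
a=crop(T,215,140,70,130,4.6);b=crop(T,345,250,90,45,5);c=crop(S,225,180,125,75,3.6)
im=np.zeros((600,800,3),np.uint8)
im[:598,:322]=a[:598];im[:225,330:780]=b;im[240:240+270,330:780]=c
cv2.imwrite("pics/crop1.png",im)
E
```

```text
top bar 0.95 [383.7 273.7] 592 [ 0.4654 -0.2837] ang -81.59 ((466.3504638671875, -290.00189208984375), (30.096433639526367, 200.36349487304688), 9.104408264160156)
top bar 0.8 [231.8 323.3] 1019 [0.3339 0.1475] ang -139.28 ((329.7278747558594, 143.31007385253906), (267.54010009765625, 39.19776153564453), 41.23190689086914)
top bar 0.73 [373.2 157.7] 503 [ 0.8084 -0.2662] ang 126.23 ((812.0172729492188, -271.74072265625), (28.804582595825195, 202.97584533691406), 36.51255798339844)
top bar 0.63 [503.1 266.8] 1118 [ 0.4767 -0.6271] ang 95.22 ((477.060302734375, -640.033447265625), (41.371829986572266, 294.2921447753906), 4.478845119476318)
top mat 0.86 [380.1 264.9] 5442 [ 0.4926 -0.2754] ang 60.19 ((491.58587646484375, -276.3616943359375), (303.2417297363281, 166.23435974121094), 61.19055938720703)
top clamp 0.87 [246.3 215.4] 3700 [0.6466 0.1098] ang -176.39 ((663.501220703125, 103.43586730957031), (328.6374206542969, 140.54000854492188), 3.4705495834350586)
top clamp 0.65 [250.5 246.7] 383 [0.5526 0.0965] ang 74.13 ((555.166748046875, 83.0060043334961), (118.79643249511719, 47.67515
[... 1298 characters left out ...]
379882812), 62.042396545410156)
side lever_hinge 0.62 [258.9 213.8] 262 [0.5487 0.0991] ang -112.48 ((541.3707275390625, 90.55207061767578), (127.33487701416016, 45.585227966308594), 58.54047393798828)
side lever_hinge 0.31 [264.3 222.1] 74 [0.5341 0.0524] ang -107.72 ((534.7813110351562, 52.80158233642578), (69.73464965820312, 15.849225997924805), 73.21370697021484)
side portafilter 0.74 [264.  221.4] 77 [0.5644 0.0986] ang -108.14 ((564.1253662109375, 98.54830932617188), (78.57765197753906, 15.830673217773438), 72.68839263916016)
side portafilter 0.62 [300.1 204. ] 731 [0.7116 0.1176] ang -167.97 ((726.046875, 134.55657958984375), (248.0901336669922, 104.45571899414062), 18.09048080444336)
```

View pics/crop1.png

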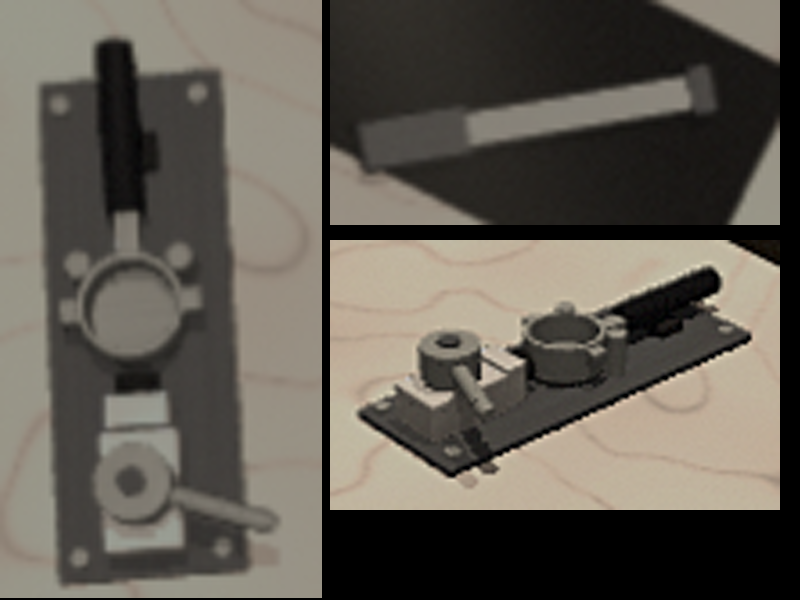

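The crop confirms it: the small steel bar lies on the mat, with its dark socket at crop (413,138) and its end block at (703,90). The lever runs from the hub at crop (133,483) to its tip at (272,520).

```bash
python3 - <<'E'
from h import *
import pickle
from plant import manip,cams
T=pickle.load(open("pics/top0.pkl","rb"));S=pickle.load(open("pics/side0.pkl","rb"))
tp=lambda x,y:(215+x/4.6-.4,140+y/4.6-.4)
bp=lambda x,y:(345+(x-330)/5-.4,250+y/5-.4)
sp=lambda x,y:(225+(x-330)/3.6-.4,180+(y-240)/3.6-.4)
for z in(.06,.07,.08):print("hub top",z,toplane(T,[tp(133,483)],z)[0].round(4),"side",toplane(S,[sp(449,345)],z)[0].round(4))
a=toplane(T,[tp(175,494),tp(274,521)],.063);b=toplane(S,[sp(463,375),sp(486,408)],.063)
for q in(a,b):d=q[0]-q[1];print("lever",q.round(4).tolist(),np.degrees(np.arctan2(d[1],d[0])))
e=toplane(T,[tp(40,85),tp(218,70),tp(245,570),tp(62,583)],.008);print("plate",e.round(4).tolist())
for i,j in((3,0),(2,1)):d=e[j]-e[i];print(np.degrees(np.arctan2(d[1],d[0])),np.linalg.norm(d))
# pivot from plate centre: fixture x=115
d=(e[0]-e[3])+(e[1]-e[2]);d/=np.linalg.norm(d);print("pivot",(e.mean(0)-.115*d)[:2])
g=toplane(T,[bp(359,125),bp(373,170),bp(716,108),bp(707,66)],.031);print("bar corners top",g.round(4).tolist(),g.mean(0))
print("cam top at",(-cv2.Rodrigues(np.array(T["rvec"],float))[0].T@np.array(T["tvec"]).ravel()).round(2),"side",(-cv2.Rodrigues(np.array(S["rvec"],float))[0].T@np.array(S["tvec"]).ravel()).round(2))
E
```

```text
hub top 0.06 [0.5506 0.108  0.06  ] side [0.5622 0.1247 0.06  ]
hub top 0.07 [0.5489 0.1063 0.07  ] side [0.5521 0.1092 0.07  ]
hub top 0.08 [0.5472 0.1046 0.08  ] side [0.542  0.0938 0.08  ]
lever [[0.5428, 0.0818, 0.063], [0.525, 0.0216, 0.063]] 73.59287033392842
lever [[0.5406, 0.0745, 0.063], [0.5258, 0.024, 0.063]] 73.65002037662362
plate [[0.8234, 0.1811, 0.008], [0.8299, 0.0642, 0.008], [0.5027, 0.046, 0.008], [0.4966, 0.1613, 0.008]]
3.4572909274530472 0.327371967613782
3.1874143423046695 0.3277669890204559
pivot [0.54832622 0.10647286]
bar corners top [[0.4637, -0.1891, 0.031], [0.4383, -0.1962, 0.031], [0.4688, -0.39, 0.031], [0.4927, -0.3861, 0.031]] [ 0.46586476 -0.29034636  0.031     ]
cam top at [ 0.31 -0.14  1.52] side [-0.08 -0.86  0.7 ]
```

The rows are not in the units I measure in: shifts go in shares of 0.75 m and turns go in shares of pi rad. I convert before sending: -0.28 m / 0.75 = -0.3733, -0.19 m / 0.75 = -0.2533, 1 rad / 3.1416 = 0.3183.

```bash
cat >> h.py <<'E'
def go(x,y,z,yaw):  # print shift in tool axes and turn to reach TCP pose with tool-x at yaw deg
    from plant import manip
    o=manip.get_obs();q=o["tcp_rot"];r=R.from_quat([q[1],q[2],q[3],q[0]]);M=r.as_matrix()
    a=np.arctan2(M[1,0],M[0,0]);t=-(np.radians(yaw)-a);t=(t+np.pi)%(2*np.pi)-np.pi
    print("pos",o["ee_pos"].round(4),"yaw",np.degrees(a).round(2),"tilt",M[:2,2].round(4),"shift",r.inv().apply(np.array([x,y,z])-o["ee_pos"]).round(4),"turn",t.round(4),"F",o["contact_force"].round(1),"M",o["ft_torque"].round(2),"w",round(o["width"],4),"j6",o["joints"][5].round(2),"t",o["clock"])
E
```

>>> run_rows --rows '{"deltas": [[-0.3733, -0.2533, 0, 0.3183, 0.085], [-0.3733, -0.2533, 0, 0.3183, 0.085], [-0.3733, -0.2533, 0, 0.3183, 0.085], [-0.3733, -0.2533, 0, 0.3183, 0.085], [-0.3733, -0.2533, 0, 0.3183, 0.085], [-0.3733, -0.2533, 0, 0.3183, 0.085], [-0.3733, -0.2533, 0, 0.3183, 0.085], [-0.3733, -0.2533, 0, 0.3183, 0.085]]}' --grip_force 70

```text
clock: 2.57
ee_pos: [0.4112, 0.2387, 0.405]
tcp_rot: [0.0, 0.655, 0.756, 0.0]
contact_force: [0.8, 0.4, -0.1]
width: 0.0853
grip_force: 0.0
```

```bash
python3 -c "
from h import *
go(.466,-.290,.27,98.7)"
```

```text
pos [0.4112 0.2387 0.405 ] yaw 98.14 tilt [0.0008 0.0004] shift [-0.5311 -0.0208  0.1349] turn -0.0097 F [ 0.8  0.4 -0.1] M [-0.05  0.   -0.03] w 0.0853 j6 0.2 t 2.5667
```

In the tool's units: -0.53 m / 0.75 = -0.7067, 0.13 m / 0.75 = 0.1733, -0.01 rad / 3.1416 = -0.0032.

>>> run_rows --rows '{"deltas": [[-0.7067, -0.0267, 0.1733, -0.0032, 0.085], [-0.7067, -0.0267, 0.1733, -0.0032, 0.085], [-0.7067, -0.0267, 0.1733, -0.0032, 0.085], [-0.7067, -0.0267, 0.1733, -0.0032, 0.085], [-0.7067, -0.0267, 0.1733, -0.0032, 0.085], [-0.7067, -0.0267, 0.1733, -0.0032, 0.085], [-0.7067, -0.0267, 0.1733, -0.0032, 0.085], [-0.7067, -0.0267, 0.1733, -0.0032, 0.085]]}' --grip_force 70

```text
clock: 3.23
ee_pos: [0.4461, -0.0833, 0.3253]
tcp_rot: [0.001, 0.649, 0.761, 0.0]
contact_force: [0.5, 0.5, -0.2]
width: 0.0849
grip_force: 0.0
```

```bash
python3 -c "
from h import *
go(.466,-.290,.27,98.7)"
```

```text
pos [ 0.4461 -0.0833  0.3253] yaw 99.04 tilt [ 0.0012 -0.0003] shift [-0.2072 -0.0129  0.0554] turn 0.0059 F [ 0.5  0.5 -0.2] M [ 0.    0.02 -0.03] w 0.0849 j6 -0.53 t 3.2333
```

In the tool's units: -0.2 m / 0.75 = -0.2667, 0.055 m / 0.75 = 0.0733, 0.006 rad / 3.1416 = 0.0019.

>>> run_rows --rows '{"deltas": [[-0.2667, -0.0173, 0.0733, 0.0019, 0.085], [-0.2667, -0.0173, 0.0733, 0.0019, 0.085], [-0.2667, -0.0173, 0.0733, 0.0019, 0.085], [-0.2667, -0.0173, 0.0733, 0.0019, 0.085], [-0.2667, -0.0173, 0.0733, 0.0019, 0.085], [-0.2667, -0.0173, 0.0733, 0.0019, 0.085], [-0.2667, -0.0173, 0.0733, 0.0019, 0.085]]}' --grip_force 70

```text
clock: 3.82
ee_pos: [0.4646, -0.2828, 0.2694]
tcp_rot: [-0.001, 0.653, 0.758, 0.0]
contact_force: [-0.6, 0.1, -0.0]
width: 0.0849
grip_force: 0.0
```

```bash
python3 -c "
from h import *
go(.466,-.290,.181,98.7)"
```

```text
pos [ 0.4646 -0.2828  0.2694] yaw 98.49 tilt [-0.0012  0.0012] shift [-0.0075  0.0004  0.0884] turn -0.0036 F [-0.6  0.1 -0. ] M [-0.02 -0.03  0.01] w 0.0849 j6 -0.85 t 3.8167
```

In the tool's units: 0.08 m / 0.75 = 0.1067, 0.075 m / 0.75 = 0.1.

>>> run_rows --rows '{"deltas": [[-0.0067, 0, 0.04, 0, 0.085], [-0.0067, 0, 0.08, 0, 0.085], [-0.0067, 0, 0.1, 0, 0.085], [-0.0067, 0, 0.1067, 0, 0.085], [-0.0067, 0, 0.1067, 0, 0.085]]}' --grip_force 70

```text
clock: 4.23
ee_pos: [0.4652, -0.284, 0.1893]
tcp_rot: [-0.002, 0.651, 0.759, 0.0]
contact_force: [-1.0, 0.5, 0.1]
width: 0.0849
grip_force: 0.0
```

```bash
python3 -c "
from h import *
go(.466,-.290,.181,98.7)"
```

```text
pos [ 0.4652 -0.284   0.1893] yaw 98.79 tilt [-0.0025  0.0024] shift [-0.0061 -0.0001  0.0082] turn 0.0016 F [-1.   0.5  0.1] M [0.02 0.04 0.04] w 0.0849 j6 -0.86 t 4.2333
```

In the tool's units: 0.008 m / 0.75 = 0.0107, -0.006 m / 0.75 = -0.008.

>>> run_rows --rows '{"deltas": [[-0.008, 0, 0.008, 0, 0.085], [-0.008, 0, 0.0107, 0, 0.085], [-0.008, 0, 0.0107, 0, 0.05], [-0.008, 0, 0.0107, 0, 0.01], [-0.008, 0, 0.0107, 0, 0.01], [-0.008, 0, 0.0107, 0, 0.01], [-0.008, 0, 0.0107, 0, 0.01], [-0.008, 0, 0.0107, 0, 0.01]]}' --grip_force 70

```text
clock: 4.9
ee_pos: [0.4669, -0.2919, 0.183]
tcp_rot: [0.0, 0.651, 0.759, 0.0]
contact_force: [1.0, -0.4, -1.9]
width: 0.0166
grip_force: 69.8
```

```bash
python3 -c "
from h import *
go(.466,-.290,.24,98.7)"
```

```text
pos [ 0.4669 -0.2919  0.183 ] yaw 98.7 tilt [ 0.0008 -0.0005] shift [ 0.002  -0.0005 -0.057 ] turn -0.0 F [ 1.  -0.4 -1.9] M [-0.08 -0.07  0.05] w 0.0166 j6 -0.87 t 4.9
```

In the tool's units: 0.14 m / 0.75 = 0.1867, 0.11 m / 0.75 = 0.1467, 0.22 rad / 3.1416 = 0.07.

>>> run_rows --rows '{"deltas": [[0, 0, -0.04, 0, 0.01], [0, 0, -0.0933, 0, 0.01], [0.04, 0, -0.1333, 0.0318, 0.01], [0.0933, 0, -0.1333, 0.07, 0.01], [0.1467, 0, -0.1333, 0.1082, 0.01], [0.1867, 0, -0.1333, 0.1401, 0.01], [0.1867, 0, -0.1333, 0.1401, 0.01]]}' --grip_force 70

```text
clock: 5.48
ee_pos: [0.4429, -0.1481, 0.2807]
tcp_rot: [-0.004, 0.801, 0.599, -0.0]
contact_force: [-0.7, -0.1, -3.7]
width: 0.016
grip_force: 69.8
```

```bash
python3 -c "
from h import *
go(.4865,-.104,.225,73.5)"
```

```text
pos [ 0.4429 -0.1481  0.2807] yaw 73.55 tilt [-0.0053  0.0055] shift [0.0544 0.0297 0.0557] turn 0.0009 F [-0.7 -0.1 -3.7] M [ 0.    0.05 -0.03] w 0.016 j6 -0.22 t 5.4833
```

In the tool's units: 0.055 m / 0.75 = 0.0733, 0.045 m / 0.75 = 0.06.

>>> run_rows --rows '{"deltas": [[0.0267, 0.02, 0.0267, 0, 0.01], [0.0467, 0.04, 0.0533, 0, 0.01], [0.06, 0.04, 0.0733, 0, 0.01], [0.06, 0.04, 0.0733, 0, 0.01], [0.06, 0.04, 0.0733, 0, 0.01]]}' --grip_force 70

```text
clock: 5.9
ee_pos: [0.4861, -0.1182, 0.2258]
tcp_rot: [-0.002, 0.801, 0.599, -0.001]
contact_force: [-0.2, 0.3, -2.4]
width: 0.0166
grip_force: 69.7
```

```bash
python3 - <<'E'
from h import *
from plant import cams
import pickle
go(.4865,-.104,.225,73.5)
ims=[]
for n,(x,y,w,h) in (("side",(215,180,100,75)),("top",(215,210,100,75))):
    s=cams.snapshot(n);pickle.dump(s,open(f"pics/{n}1.pkl","wb"))
    if n=="side":x,y,w,h=190,170,180,120
    else:x,y,w,h=220,220,180,100
    ims.append(cv2.resize(s["image"][y:y+h,x:x+w],(800,600 if 0 else int(h*800/w)),interpolation=cv2.INTER_CUBIC))
cv2.imwrite("pics/crop2.png",cv2.resize(np.vstack(ims),(640,int(sum(i.shape[0] for i in ims)*.8*.75)) if 0 else None,fx=.6,fy=.6))
E
```

```text
pos [ 0.4861 -0.1182  0.2258] yaw 73.6 tilt [-0.0043  0.0014] shift [ 0.0137 -0.0036  0.0008] turn 0.0017 F [-0.2  0.3 -2.4] M [ 0.   -0.01 -0.06] w 0.0166 j6 -0.13 t 5.9
```

View pics/crop2.png

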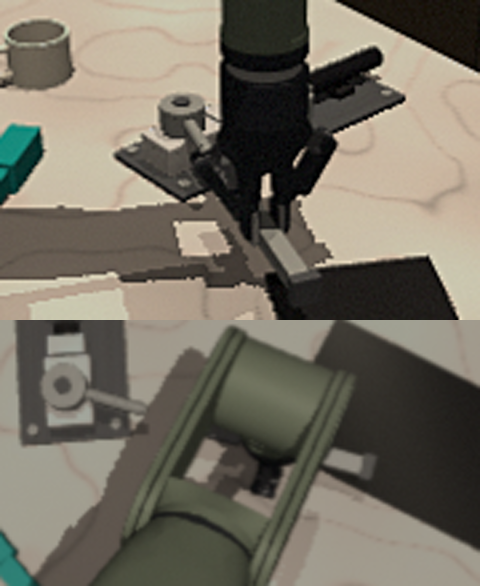

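The side view shows the lever at crop (205,135) with the socket hidden behind the fingers. In both views the bar's end block is visible, at (305,275) in the side crop and (367,467) in the top crop. I'll overlay the assumed model to check its alignment.

```bash
python3 - <<'E'
from h import *
import pickle
o=np.array([.4861,-.1182,.0608]);yaw=np.radians(73.6)
u=np.array([np.cos(yaw),np.sin(yaw),0]);v=np.array([-u[1],u[0],0]);zz=np.array([0,0,1.])
P=np.array([.549,.107,.06]);
def box(c,u,x0,x1,h):
    v=np.array([-u[1],u[0],0]);f=[]
    for z in(h,):f.append([c+u*x+v*y+zz*z for x,y in((x0,-h),(x1,-h),(x1,h),(x0,h))])
    f.append([c+u*x0+v*y+zz*z for y,z in((-h,-h),(h,-h),(h,h),(-h,h))])
    return f
L=-np.array([np.cos(np.radians(73.5)),np.sin(np.radians(73.5)),0])
out=[]
for n in("side","top"):
    s=pickle.load(open(f"pics/{n}1.pkl","rb"));ii=[]
    fs=box(o,u,-.1,-.088,.013)
    k=lambda X:X.mean(0).mean(0)
    Q=[np.array(f) for f in fs]
    V=np.array([-L[1],L[0],0])
    # lever silhouette, tip, hub ring at z .075
    cam=-cv2.Rodrigues(np.array(s["rvec"],float))[0].T@np.array(s["tvec"]).ravel()
    w=np.cross(L,cam-P);w/=np.linalg.norm(w)
    lev=np.array([P+L*a+w*.007*b for a,b in((.024,-1),(.085,-1),(.09,-.64),(.09,.64),(.085,1),(.024,1))])
    hub=np.array([P+np.array([.024*np.cos(t),.024*np.sin(t),.014]) for t in np.linspace(0,6.28,40)])
    for cen in(np.array(Q[0]).mean(0),P+L*.06):
        c=proj(s,[cen])[0];x,y=int(c[0])-20,int(c[1])-15;f=10
        im=cv2.resize(s["image"][y:y+30,x:x+40],None,fx=f,fy=f,interpolation=cv2.INTER_CUBIC);im=cv2.convertScaleAbs(im,alpha=1.4)
        for q,col in[(a,(0,255,0)) for a in Q]+[(lev,(0,0,255)),(hub,(255,0,0))]:
            pp=((proj(s,q)-[x,y]+.5)*f).astype(np.int32);cv2.polylines(im,[pp.reshape(-1,1,2)],True,col,1)
        ii.append(im)
    out.append(np.hstack(ii))
cv2.imwrite("pics/ov.png",np.vstack(out))
E
```

```text
(no output)
```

View pics/ov.png

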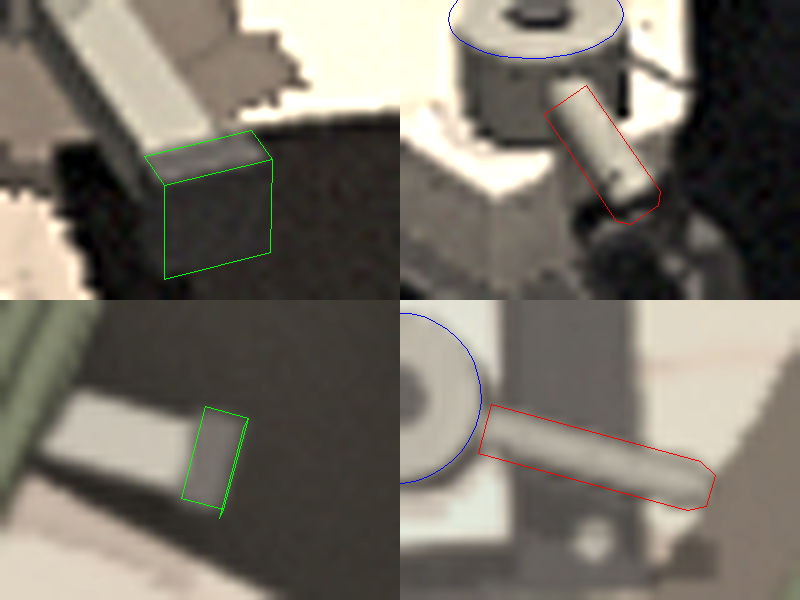

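The overlay matches the block and the lever to within about 1 mm in both views. Next I'll align sideways and approach.

In the tool's units: 0.01 m / 0.75 = 0.0133, 0.006 m / 0.75 = 0.008.

>>> run_rows --rows '{"deltas": [[0.004, -0.0027, 0, 0, 0.01], [0.008, -0.0053, 0, 0, 0.01], [0.0133, -0.0053, 0, 0, 0.01], [0.0133, -0.0053, 0, 0, 0.01], [0.0133, -0.0053, 0, 0, 0.01]]}' --grip_force 70

```text
clock: 6.42
ee_pos: [0.486, -0.1079, 0.2277]
tcp_rot: [0.0, 0.801, 0.598, 0.0]
contact_force: [0.3, -0.7, -2.0]
width: 0.0162
grip_force: 69.8
```

```bash
python3 -c "
from h import *
go(.5041,-.0447,.225,73.5)"
```

```text
pos [ 0.486  -0.1079  0.2277] yaw 73.52 tilt [ 0.0007 -0.0004] shift [ 0.0657 -0.0006  0.0027] turn 0.0003 F [ 0.3 -0.7 -2. ] M [-0.04  0.02 -0.03] w 0.0162 j6 -0.1 t 6.4167
```

```bash
cat >> h.py <<'E'
def avg(n=8):
    from plant import manip,cams
    A=[]
    for i in range(n):
        cams.snapshot("side");o=manip.get_obs();q=o["tcp_rot"];M=R.from_quat([q[1],q[2],q[3],q[0]]).as_matrix()
        A.append(np.r_[o["ee_pos"],np.degrees(np.arctan2(M[1,0],M[0,0])),o["contact_force"],o["ft_torque"],o["width"]])
    A=np.array(A);m=A.mean(0);print("pos",m[:3].round(4),"yaw",m[3].round(2),"F",m[4:7].round(2),"M",m[7:10].round(2),"w",m[10].round(4),"sd",A.std(0)[[0,1,2,4,6]].round(4),"t",o["clock"])
    # along lever frame: distance of tcp from pivot & lateral
    d=m[:2]-PIV;a=np.degrees(np.arctan2(d[1],d[0]));print("r",np.linalg.norm(d).round(4),"ang",a.round(2),"F radial-in",round(-m[4:6]@d/np.linalg.norm(d),2),"F ccw",round((m[5]*d[0]-m[4]*d[1])/np.linalg.norm(d),2));return m
PIV=np.array([.549,.107])
E
python3 -c "
from h import *
avg()"
```

```text
pos [ 0.486  -0.108   0.2274] yaw 73.5 F [ 0.2   0.23 -2.68] M [ 0.01  0.01 -0.  ] w 0.0163 sd [0.000e+00 0.000e+00 1.000e-04 4.892e-01 4.356e-01] t 6.8167
r 0.2241 ang -106.33 F radial-in 0.27 F ccw 0.12
```

>>> run_rows --rows '{"deltas": [[0.016, 0, 0.0027, 0, 0.01], [0.032, -0.0007, 0.0027, 0, 0.01], [0.04, -0.0007, 0.0027, 0, 0.01], [0.0453, -0.0007, 0.0027, 0, 0.01], [0.0507, -0.0007, 0.0027, 0, 0.01], [0.056, -0.0007, 0.0027, 0, 0.01], [0.06, -0.0007, 0.0027, 0, 0.01], [0.06, -0.0007, 0.0027, 0, 0.01]]}' --grip_force 70

```text
clock: 7.48
ee_pos: [0.4984, -0.0642, 0.2254]
tcp_rot: [0.0, 0.801, 0.599, 0.0]
contact_force: [0.9, 0.2, -2.8]
width: 0.0166
grip_force: 69.9
```

```bash
python3 -c "
from h import *
avg(4)"
```

```text
pos [ 0.4983 -0.0647  0.2254] yaw 73.5 F [-0.14  0.17 -2.87] M [0.02 0.01 0.  ] w 0.0163 sd [0.000e+00 2.000e-04 0.000e+00 3.663e-01 8.267e-01] t 7.6833
r 0.1791 ang -106.46 F radial-in 0.13 F ccw -0.19
```

In the tool's units: 0.031 m / 0.75 = 0.0413, 0.028 m / 0.75 = 0.0373.

>>> run_rows --rows '{"deltas": [[0.008, 0, 0, 0, 0.01], [0.016, 0, 0, 0, 0.01], [0.024, 0, 0, 0, 0.01], [0.0307, 0, 0, 0, 0.01], [0.0373, 0, 0, 0, 0.01], [0.0413, 0, 0, 0, 0.01], [0.0413, 0, 0, 0, 0.01]]}' --grip_force 70

```text
clock: 8.27
ee_pos: [0.5072, -0.0342, 0.2253]
tcp_rot: [-0.0, 0.801, 0.599, 0.0]
contact_force: [-0.7, 0.5, -2.9]
width: 0.0162
grip_force: 69.8
```

```bash
python3 -c "
from h import *
avg(4)"
```

```text
pos [ 0.5071 -0.0348  0.2253] yaw 73.52 F [ 0.06 -0.05 -2.93] M [-0.02 -0.03  0.02] w 0.0162 sd [0.000e+00 2.000e-04 0.000e+00 1.544e-01 2.739e-01] t 8.4667
r 0.1479 ang -106.47 F radial-in -0.03 F ccw 0.07
```

In the tool's units: 0.005 m / 0.75 = 0.0067, 0.004 m / 0.75 = 0.0053.

>>> run_rows --rows '{"deltas": [[0.0013, 0, 0, 0, 0.01], [0.0027, 0, 0, 0, 0.01], [0.004, 0, 0, 0, 0.01], [0.0053, 0, 0, 0, 0.01], [0.0067, 0, 0, 0, 0.01], [0.0067, 0, 0, 0, 0.01]]}' --grip_force 70

```text
clock: 8.97
ee_pos: [0.5085, -0.03, 0.2253]
tcp_rot: [-0.0, 0.801, 0.598, 0.0]
contact_force: [-0.1, -0.8, -3.2]
width: 0.0162
grip_force: 69.8
```

```bash
python3 -c "
from h import *
avg(4)"
```

```text
pos [ 0.5085 -0.0301  0.2253] yaw 73.5 F [-0.18 -0.72 -2.9 ] M [-0.03  0.02  0.02] w 0.0163 sd [0.     0.     0.     0.5024 0.4207] t 9.1667
r 0.143 ang -106.45 F radial-in -0.74 F ccw 0.03
```

In the tool's units: 0.001 m / 0.75 = 0.0013, 0.0005 m / 0.75 = 0.0007.

>>> run_rows --rows '{"deltas": [[0.0007, 0, 0, 0, 0.01], [0.0013, 0, 0, 0, 0.01], [0.0013, 0, 0, 0, 0.01]]}' --grip_force 70

```text
clock: 9.42
ee_pos: [0.5088, -0.0291, 0.2253]
tcp_rot: [-0.0, 0.801, 0.598, 0.0]
contact_force: [-0.6, -0.2, -2.1]
width: 0.0166
grip_force: 69.8
```

```bash
python3 -c "
from h import *
avg(3)"
```

```text
pos [ 0.5088 -0.0292  0.2253] yaw 73.5 F [ 0.25 -0.48 -2.63] M [-0.02  0.03 -0.02] w 0.0162 sd [0.     0.     0.     0.1154 0.189 ] t 9.5667
r 0.142 ang -106.45 F radial-in -0.39 F ccw 0.38
```

>>> run_rows --rows '{"deltas": [[0.0007, 0, 0, 0, 0.01], [0.0013, 0, 0, 0, 0.01], [0.0013, 0, 0, 0, 0.01]]}' --grip_force 70

```text
clock: 9.82
ee_pos: [0.509, -0.0288, 0.2254]
tcp_rot: [0.0, 0.801, 0.598, -0.001]
contact_force: [-1.9, -4.3, -2.5]
width: 0.0162
grip_force: 69.9
```

```bash
python3 -c "
from h import *
avg(3)"
```

```text
pos [ 0.5089 -0.0288  0.2253] yaw 73.51 F [-1.75 -4.7  -2.69] M [-0.76  0.24  0.04] w 0.0162 sd [0.     0.     0.     0.3641 0.5742] t 9.9667
r 0.1416 ang -106.44 F radial-in -5.0 F ccw -0.35
```

In the tool's units: 0.0006 m / 0.75 = 0.0008, 0.0003 m / 0.75 = 0.0004.

>>> run_rows --rows '{"deltas": [[0.0004, 0, 0, 0, 0.01], [0.0008, 0, 0, 0, 0.01], [0.0008, 0, 0, 0, 0.01]]}' --grip_force 70

```text
clock: 10.22
ee_pos: [0.509, -0.0286, 0.2254]
tcp_rot: [0.001, 0.801, 0.599, -0.001]
contact_force: [-2.9, -6.9, -1.5]
width: 0.0163
grip_force: 69.9
```

```bash
python3 -c "
from h import *
avg(4)"
```

```text
pos [ 0.509  -0.0286  0.2254] yaw 73.52 F [-2.01 -6.57 -1.7 ] M [-1.1   0.37  0.02] w 0.0164 sd [0.     0.     0.     0.3996 0.4731] t 10.4167
r 0.1414 ang -106.43 F radial-in -6.87 F ccw -0.07
```

In the tool's units: 0.0009 m / 0.75 = 0.0012, 0.0004 m / 0.75 = 0.0005.

>>> run_rows --rows '{"deltas": [[0.0005, 0, 0, 0, 0.01], [0.0012, 0, 0, 0, 0.01], [0.0012, 0, 0, 0, 0.01], [0.0012, 0, 0, 0, 0.01]]}' --grip_force 70

```text
clock: 10.75
ee_pos: [0.5092, -0.0283, 0.2254]
tcp_rot: [0.001, 0.801, 0.599, -0.002]
contact_force: [-2.9, -8.7, -1.2]
width: 0.0163
grip_force: 70.0
```

```bash
python3 -c "
from h import *
avg(4)"
```

```text
pos [ 0.5092 -0.0283  0.2254] yaw 73.54 F [-2.88 -8.93 -0.88] M [-1.51  0.53  0.04] w 0.0164 sd [0.     0.     0.     0.2935 0.4065] t 10.95
r 0.141 ang -106.41 F radial-in -9.38 F ccw -0.24
```

In the tool's units: 0.0085 m / 0.75 = 0.0113, 0.0042 m / 0.75 = 0.0056, -0.06 rad / 3.1416 = -0.0191.

>>> run_rows --rows '{"deltas": [[-0.0013, 0, 0, 0, 0.01], [-0.0013, 0.0028, 0, -0.0048, 0.01], [-0.0012, 0.0056, 0, -0.0095, 0.01], [-0.0009, 0.0113, 0, -0.0191, 0.01], [-0.0009, 0.0113, 0, -0.0191, 0.01]]}' --grip_force 70

```text
clock: 11.37
ee_pos: [0.517, -0.0307, 0.2249]
tcp_rot: [-0.0, 0.782, 0.623, -0.002]
contact_force: [-3.2, -6.7, -2.4]
width: 0.0162
grip_force: 69.8
```

```bash
python3 -c "
from h import *
avg(3)"
```

```text
pos [ 0.5169 -0.0307  0.2249] yaw 76.97 F [-2.58 -6.63 -2.33] M [-1.02  0.48  0.06] w 0.0165 sd [0.     0.     0.     0.5948 0.5735] t 11.5167
r 0.1414 ang -103.13 F radial-in -7.04 F ccw -1.0
```

In the tool's units: 0.0253 m / 0.75 = 0.0337, 0.0211 m / 0.75 = 0.0281, -0.06 rad / 3.1416 = -0.0191.

>>> run_rows --rows '{"deltas": [[-0.0005, 0.0056, 0, -0.0095, 0.01], [-0.0004, 0.0113, 0, -0.0191, 0.01], [0, 0.0169, 0, -0.0286, 0.01], [0.0005, 0.0225, 0, -0.0382, 0.01], [0.0013, 0.0281, 0, -0.0477, 0.01], [0.0023, 0.0337, 0, -0.0573, 0.01], [0.0023, 0.0337, 0, -0.0573, 0.01]]}' --grip_force 70

```text
clock: 12.1
ee_pos: [0.5407, -0.0344, 0.2242]
tcp_rot: [-0.003, 0.723, 0.691, -0.003]
contact_force: [-8.0, -5.6, -0.3]
width: 0.0161
grip_force: 70.2
```

```bash
python3 -c "
from h import *
avg(3)"
```

```text
pos [ 0.5404 -0.0344  0.2241] yaw 87.33 F [-7.98 -6.16  0.72] M [-0.78  1.24  0.25] w 0.0163 sd [1.000e-04 0.000e+00 0.000e+00 2.554e-01 5.211e-01] t 12.25
r 0.1417 ang -93.48 F radial-in -6.63 F ccw -7.59
```

In the tool's units: 0.0253 m / 0.75 = 0.0337, 0.0005 m / 0.75 = 0.0007, -0.18 rad / 3.1416 = -0.0573.

>>> run_rows --rows '{"deltas": [[-0.0005, 0.0056, 0, -0.0095, 0.01], [-0.0003, 0.0113, 0, -0.0191, 0.01], [0.0001, 0.0169, 0, -0.0286, 0.01], [0.0007, 0.0225, 0, -0.0382, 0.01], [0.0015, 0.0281, 0, -0.0477, 0.01], [0.0024, 0.0337, 0, -0.0573, 0.01], [0.0024, 0.0337, 0, -0.0573, 0.01]]}' --grip_force 70

```text
clock: 12.83
ee_pos: [0.5654, -0.0341, 0.2239]
tcp_rot: [-0.004, 0.658, 0.753, -0.004]
contact_force: [-10.8, -7.6, 1.8]
width: 0.0162
grip_force: 70.4
```

```bash
python3 -c "
from h import *
avg(3)"
```

```text
pos [ 0.5652 -0.0341  0.2239] yaw 97.62 F [-9.34 -6.75  1.85] M [-0.92  1.67  0.13] w 0.0163 sd [1.000e-04 0.000e+00 0.000e+00 5.748e-01 8.040e-02] t 12.9833
r 0.142 ang -83.47 F radial-in -5.64 F ccw -10.04
```

In the tool's units: 0.0253 m / 0.75 = 0.0337, -0.0012 m / 0.75 = -0.0016, -0.18 rad / 3.1416 = -0.0573.

>>> run_rows --rows '{"deltas": [[-0.0003, 0.0056, -0.0008, -0.0095, 0.01], [0, 0.0113, -0.0016, -0.0191, 0.01], [0.0004, 0.0169, -0.0016, -0.0286, 0.01], [0.0009, 0.0225, -0.0016, -0.0382, 0.01], [0.0017, 0.0281, -0.0016, -0.0477, 0.01], [0.0027, 0.0337, -0.0016, -0.0573, 0.01], [0.0027, 0.0337, -0.0016, -0.0573, 0.01]]}' --grip_force 70

```text
clock: 13.57
ee_pos: [0.59, -0.0293, 0.2243]
tcp_rot: [-0.004, 0.588, 0.809, -0.004]
contact_force: [-8.8, -8.1, -2.2]
width: 0.0167
grip_force: 69.9
```

```bash
python3 -c "
from h import *
avg(3)"
```

```text
pos [ 0.5898 -0.0293  0.2242] yaw 107.91 F [-8.91 -8.4  -2.86] M [-1.34  1.42  0.04] w 0.0163 sd [0.     0.     0.     0.4112 0.8294] t 13.7167
r 0.1423 ang -73.33 F radial-in -5.49 F ccw -10.94
```

In the tool's units: 0.0253 m / 0.75 = 0.0337, 0.0211 m / 0.75 = 0.0281, -0.175 rad / 3.1416 = -0.0557.

>>> run_rows --rows '{"deltas": [[-0.0004, 0.0056, 0, -0.0089, 0.01], [-0.0003, 0.0113, 0, -0.0178, 0.01], [0.0001, 0.0169, 0, -0.0271, 0.01], [0.0007, 0.0225, 0, -0.0366, 0.01], [0.0015, 0.0281, 0, -0.0462, 0.01], [0.0024, 0.0337, 0, -0.0557, 0.01], [0.0024, 0.0337, 0, -0.0557, 0.01]]}' --grip_force 70

```text
clock: 14.3
ee_pos: [0.6141, -0.0198, 0.2244]
tcp_rot: [-0.003, 0.515, 0.857, -0.004]
contact_force: [-6.5, -7.7, -3.7]
width: 0.0161
grip_force: 69.8
```

```bash
python3 -c "
from h import *
avg(3)"
```

```text
pos [ 0.614  -0.0198  0.2244] yaw 118.0 F [-6.06 -8.04 -3.57] M [-1.3   0.98  0.39] w 0.0162 sd [0.     0.     0.     0.1454 0.0671] t 14.45
r 0.1425 ang -62.88 F radial-in -4.4 F ccw -9.06
```

In the tool's units: 0.0169 m / 0.75 = 0.0225, 0.0127 m / 0.75 = 0.0169, -0.13 rad / 3.1416 = -0.0414.

>>> run_rows --rows '{"deltas": [[-0.0003, 0.0056, 0, -0.0111, 0.01], [0, 0.0113, 0, -0.0223, 0.01], [0.0004, 0.0169, 0, -0.0318, 0.01], [0.0009, 0.0225, 0, -0.0414, 0.01], [0.0009, 0.0225, 0, -0.0414, 0.01]]}' --grip_force 70

```text
clock: 14.87
ee_pos: [0.6299, -0.0105, 0.2248]
tcp_rot: [-0.002, 0.458, 0.889, -0.001]
contact_force: [-2.1, -4.7, -6.0]
width: 0.0164
grip_force: 69.6
```

```bash
python3 -c "
from h import *
avg(3)"
```

```text
pos [ 0.6298 -0.0106  0.2249] yaw 125.4 F [-1.89 -4.93 -5.83] M [-0.9   0.21  0.27] w 0.0163 sd [0.     0.     0.     0.4912 0.2746] t 15.0167
r 0.1427 ang -55.5 F radial-in -2.99 F ccw -4.35
```

In the tool's units: 0.0112 m / 0.75 = 0.0149, 0.0084 m / 0.75 = 0.0112, -0.085 rad / 3.1416 = -0.0271.

>>> run_rows --rows '{"deltas": [[0, 0.0037, 0.0005, -0.007, 0.01], [0, 0.0075, 0.0008, -0.014, 0.01], [0.0004, 0.0112, 0.0008, -0.0207, 0.01], [0.0008, 0.0149, 0.0008, -0.0271, 0.01], [0.0008, 0.0149, 0.0008, -0.0271, 0.01]]}' --grip_force 70

```text
clock: 15.43
ee_pos: [0.6404, -0.0024, 0.226]
tcp_rot: [0.001, 0.421, 0.907, 0.001]
contact_force: [0.9, -0.4, -2.3]
width: 0.0163
grip_force: 69.8
```

```bash
python3 -c "
from h import *
avg(3)"
```

```text
pos [ 0.6407 -0.002   0.2266] yaw 130.14 F [ 4.31  2.86 -5.05] M [ 0.42 -0.82 -0.31] w 0.0163 sd [2.000e-04 2.000e-04 1.000e-04 4.372e-01 8.092e-01] t 15.5833
r 0.1424 ang -49.93 F radial-in -0.59 F ccw 5.14
```

The rows are not in the units I measure in: shifts go in shares of 0.75 m and turns go in shares of pi rad. I convert before sending: 0.006 m / 0.75 = 0.008, 0.004 m / 0.75 = 0.0053, -0.042 rad / 3.1416 = -0.0134.

>>> run_rows --rows '{"deltas": [[0, 0.0027, 0.0007, -0.0048, 0.01], [0, 0.0053, 0.0013, -0.0095, 0.01], [0.0001, 0.008, 0.0013, -0.0134, 0.01], [0.0001, 0.008, 0.0013, -0.0134, 0.01]]}' --grip_force 70

```text
clock: 15.92
ee_pos: [0.6449, 0.0016, 0.2259]
tcp_rot: [0.001, 0.401, 0.916, 0.001]
contact_force: [2.7, 3.7, -1.0]
width: 0.0162
grip_force: 70.2
```

```bash
python3 -c "
from h import *
avg(3)"
```

```text
pos [0.6448 0.0015 0.2258] yaw 132.6 F [ 3.65  3.16 -0.89] M [ 0.7  -0.53 -0.3 ] w 0.0165 sd [0.000e+00 1.000e-04 0.000e+00 9.839e-01 3.493e-01] t 16.0667
r 0.1425 ang -47.78 F radial-in -0.12 F ccw 4.83
```

In the tool's units: 0.003 m / 0.75 = 0.004, 0.002 m / 0.75 = 0.0027, -0.022 rad / 3.1416 = -0.007.

>>> run_rows --rows '{"deltas": [[0, 0.0013, 0, -0.0022, 0.01], [0, 0.0027, 0, -0.0048, 0.01], [0, 0.004, 0, -0.007, 0.01], [0, 0.004, 0, -0.007, 0.01]]}' --grip_force 70

```text
clock: 16.4
ee_pos: [0.6463, 0.0028, 0.2249]
tcp_rot: [0.0, 0.391, 0.92, -0.0]
contact_force: [2.7, 2.1, -1.4]
width: 0.0162
grip_force: 70.2
```

```bash
python3 -c "
from h import *
avg(3)"
```

```text
pos [0.6463 0.0027 0.2249] yaw 133.88 F [ 2.98  2.06 -1.05] M [ 0.39 -0.38 -0.27] w 0.0162 sd [0.     0.     0.     0.4679 0.2769] t 16.55
r 0.1426 ang -46.98 F radial-in -0.53 F ccw 3.59
```

In the tool's units: 0.003 m / 0.75 = 0.004, 0.002 m / 0.75 = 0.0027, -0.012 rad / 3.1416 = -0.0038.

>>> run_rows --rows '{"deltas": [[0, 0.0013, 0, -0.0013, 0.01], [0, 0.0027, 0, -0.0025, 0.01], [0, 0.004, 0, -0.0038, 0.01], [0, 0.004, 0, -0.0038, 0.01]]}' --grip_force 70

```text
clock: 16.88
ee_pos: [0.648, 0.0044, 0.2243]
tcp_rot: [-0.001, 0.386, 0.923, -0.001]
contact_force: [0.9, -3.2, -1.9]
width: 0.0161
grip_force: 70.1
```

```bash
python3 -c "
from h import *
avg(3)"
```

```text
pos [0.648  0.0044 0.2243] yaw 134.6 F [ 1.13 -2.59 -3.12] M [-0.47 -0.12  0.06] w 0.0162 sd [0.     0.     0.     0.2876 0.543 ] t 17.0333
r 0.1426 ang -46.01 F radial-in -2.65 F ccw -0.99
```

In the tool's units: 0.0012 m / 0.75 = 0.0016, 0.0005 m / 0.75 = 0.0007, -0.008 rad / 3.1416 = -0.0025.

>>> run_rows --rows '{"deltas": [[0, 0.0007, 0, -0.0013, 0.01], [0, 0.0016, 0, -0.0025, 0.01], [0, 0.0016, 0, -0.0025, 0.01]]}' --grip_force 70

```text
clock: 17.28
ee_pos: [0.6492, 0.0057, 0.2247]
tcp_rot: [-0.0, 0.382, 0.924, -0.0]
contact_force: [0.5, -3.7, -3.7]
width: 0.0164
grip_force: 69.9
```

```bash
python3 -c "
from h import *
avg(3)"
```

```text
pos [0.6492 0.0057 0.2247] yaw 135.05 F [ 0.91 -3.34 -3.55] M [-0.58 -0.18  0.1 ] w 0.0163 sd [0.     0.     0.     0.1264 0.4464] t 17.4333
r 0.1425 ang -45.3 F radial-in -3.01 F ccw -1.71
```

In the tool's units: 0.0012 m / 0.75 = 0.0016, 0.0006 m / 0.75 = 0.0008, -0.008 rad / 3.1416 = -0.0025.

>>> run_rows --rows '{"deltas": [[0, 0.0008, 0, -0.0013, 0.01], [0, 0.0016, 0, -0.0025, 0.01], [0, 0.0016, 0, -0.0025, 0.01]]}' --grip_force 70

```text
clock: 17.68
ee_pos: [0.6499, 0.0064, 0.2247]
tcp_rot: [-0.0, 0.378, 0.926, -0.001]
contact_force: [0.0, -5.9, -3.6]
width: 0.0162
grip_force: 69.9
```

```bash
python3 -c "
from h import *
avg(3)"
```

```text
pos [0.6499 0.0063 0.2247] yaw 135.52 F [-0.26 -4.88 -3.58] M [-0.85  0.03  0.2 ] w 0.0162 sd [0.     0.     0.     0.3102 0.228 ] t 17.8333
r 0.1425 ang -44.94 F radial-in -3.26 F ccw -3.64
```

In the tool's units: 0.001 m / 0.75 = 0.0013, 0.0005 m / 0.75 = 0.0007, -0.006 rad / 3.1416 = -0.0019.

>>> run_rows --rows '{"deltas": [[0, 0.0007, 0, -0.001, 0.01], [0, 0.0013, 0, -0.0019, 0.01], [0, 0.0013, 0, -0.0019, 0.01]]}' --grip_force 70

```text
clock: 18.08
ee_pos: [0.6504, 0.0068, 0.2246]
tcp_rot: [-0.001, 0.375, 0.927, -0.001]
contact_force: [-1.6, -6.1, -2.6]
width: 0.0163
grip_force: 70.0
```

```bash
python3 -c "
from h import *
avg(3)"
```

```text
pos [0.6504 0.0068 0.2247] yaw 135.88 F [-1.58 -6.01 -2.46] M [-0.96  0.2   0.28] w 0.0161 sd [0.     0.     0.     0.2622 0.0414] t 18.2333
r 0.1426 ang -44.67 F radial-in -3.1 F ccw -5.38
```

In the tool's units: 0.0015 m / 0.75 = 0.002, 0.001 m / 0.75 = 0.0013, -0.018 rad / 3.1416 = -0.0057.

>>> run_rows --rows '{"deltas": [[0, 0.0007, 0, -0.0019, 0.01], [0, 0.0013, 0, -0.0038, 0.01], [0, 0.002, 0, -0.0057, 0.01], [0, 0.002, 0, -0.0057, 0.01]]}' --grip_force 70

```text
clock: 18.57
ee_pos: [0.6513, 0.0077, 0.2246]
tcp_rot: [-0.001, 0.367, 0.93, -0.001]
contact_force: [-1.8, -6.0, -1.8]
width: 0.0163
grip_force: 70.0
```

```bash
python3 -c "
from h import *
avg(3)"
```

```text
pos [0.6513 0.0077 0.2246] yaw 136.92 F [-1.69 -6.53 -2.6 ] M [-1.04  0.26  0.32] w 0.0164 sd [0.     0.     0.     0.149  0.1684] t 18.7167
r 0.1425 ang -44.15 F radial-in -3.34 F ccw -5.86
```

In the tool's units: 0.001 m / 0.75 = 0.0013, 0.0005 m / 0.75 = 0.0007.

>>> run_rows --rows '{"deltas": [[0, 0.0007, 0, 0, 0.01], [0, 0.0013, 0, 0, 0.01], [0, 0.0013, 0, 0, 0.01]]}' --grip_force 70

```text
clock: 18.97
ee_pos: [0.6516, 0.0081, 0.2245]
tcp_rot: [-0.001, 0.367, 0.93, -0.002]
contact_force: [-3.5, -7.2, -2.1]
width: 0.0168
grip_force: 70.2
```

```bash
python3 -c "
from h import *
avg(3)"
```

```text
pos [0.6516 0.008  0.2245] yaw 136.94 F [-2.86 -8.44 -1.46] M [-1.29  0.52  0.41] w 0.0163 sd [0.     0.     0.     0.6526 0.1217] t 19.1167
r 0.1426 ang -43.96 F radial-in -3.8 F ccw -8.06
```

In the tool's units: 0.0009 m / 0.75 = 0.0012, 0.0004 m / 0.75 = 0.0005, -0.005 rad / 3.1416 = -0.0016.

>>> run_rows --rows '{"deltas": [[-0.0004, 0.0005, 0, -0.001, 0.01], [-0.0004, 0.0012, 0, -0.0016, 0.01], [-0.0004, 0.0012, 0, -0.0016, 0.01], [-0.0004, 0.0012, 0, -0.0016, 0.01]]}' --grip_force 70

```text
clock: 19.45
ee_pos: [0.6521, 0.0084, 0.2243]
tcp_rot: [-0.002, 0.365, 0.931, -0.002]
contact_force: [-4.1, -9.2, -1.3]
width: 0.0163
grip_force: 70.3
```

```bash
python3 -c "
from h import *
avg(4)"
```

```text
pos [0.6521 0.0084 0.2244] yaw 137.24 F [-4.29 -8.22 -1.18] M [-1.34  0.72  0.43] w 0.0162 sd [0.     0.     0.     0.1707 0.5005] t 19.65
r 0.1427 ang -43.73 F radial-in -2.58 F ccw -8.91
```

In the tool's units: 0.0006 m / 0.75 = 0.0008, 0.0004 m / 0.75 = 0.0005, -0.003 rad / 3.1416 = -0.001.

>>> run_rows --rows '{"deltas": [[0, 0.0005, 0, -0.0006, 0.01], [0, 0.0008, 0, -0.001, 0.01], [0, 0.0008, 0, -0.001, 0.01], [0, 0.0008, 0, -0.001, 0.01]]}' --grip_force 70

```text
clock: 19.98
ee_pos: [0.6524, 0.0086, 0.2243]
tcp_rot: [-0.002, 0.363, 0.932, -0.003]
contact_force: [-4.4, -9.1, -0.7]
width: 0.0164
grip_force: 70.3
```

```bash
python3 - <<'E'
from h import *
avg(4)
from plant import cams
s=cams.snapshot("top");S=cams.snapshot("side")
a=cv2.resize(s["image"][140:275,205:340],(540,540),interpolation=cv2.INTER_CUBIC)
cv2.imwrite("pics/closed.png",a)
E
```

```text
pos [0.6524 0.0086 0.2243] yaw 137.41 F [-4.42 -8.92 -0.92] M [-1.45  0.81  0.47] w 0.0165 sd [0.     0.     0.     0.3631 0.5144] t 20.1833
r 0.1427 ang -43.58 F radial-in -2.94 F ccw -9.51
```

View pics/closed.png

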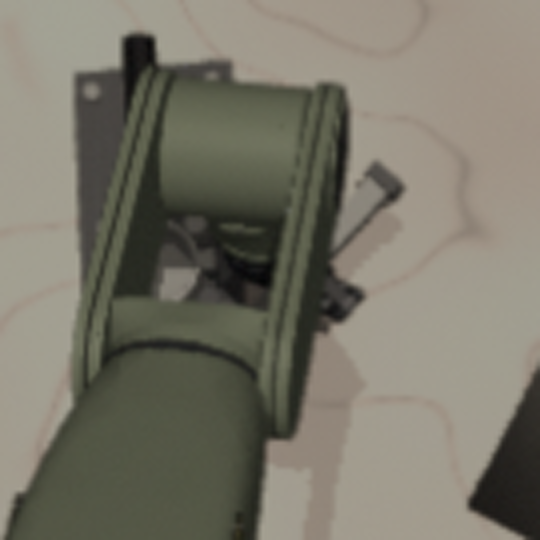

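The picture shows the bar swung to the closed side, with its end block at crop (375,180) and the hub area hidden by the arm. About 9.5 N is pressed at the stop. I'll ease back to neutral and then draw the bar off.

In the tool's units: -0.007 m / 0.75 = -0.0093, -0.006 m / 0.75 = -0.008, 0.055 rad / 3.1416 = 0.0175.

>>> run_rows --rows '{"deltas": [[0, -0.0027, 0, 0.0048, 0.01], [0, -0.0053, 0, 0.0095, 0.01], [0, -0.008, 0, 0.0143, 0.01], [0, -0.0093, 0, 0.0175, 0.01], [0, -0.0093, 0, 0.0175, 0.01]]}' --grip_force 70

```text
clock: 20.7
ee_pos: [0.6488, 0.005, 0.2248]
tcp_rot: [-0.0, 0.389, 0.921, 0.0]
contact_force: [-0.5, -2.9, -3.2]
width: 0.0161
grip_force: 69.9
```

```bash
python3 -c "
from h import *
avg(4)"
```

```text
pos [0.6489 0.0051 0.2248] yaw 134.2 F [-1.38 -3.84 -2.91] M [-0.54  0.17  0.18] w 0.0163 sd [0.     0.     0.     0.3326 0.5754] t 20.9
r 0.1427 ang -45.57 F radial-in -1.78 F ccw -3.67
```

In the tool's units: -0.01 m / 0.75 = -0.0133, -0.0015 m / 0.75 = -0.002, 0.008 rad / 3.1416 = 0.0025.

>>> run_rows --rows '{"deltas": [[0, -0.0011, 0, 0.0013, 0.01], [0, -0.002, 0, 0.0025, 0.01], [-0.0027, -0.002, 0, 0.0025, 0.01], [-0.0053, -0.002, 0, 0.0025, 0.01], [-0.0093, -0.002, 0, 0.0025, 0.01], [-0.0133, -0.002, 0, 0.0025, 0.01], [-0.0133, -0.002, 0, 0.0025, 0.01]]}' --grip_force 70

```text
clock: 21.48
ee_pos: [0.6557, -0.0037, 0.2252]
tcp_rot: [0.001, 0.393, 0.919, 0.0]
contact_force: [0.1, -0.6, -3.7]
width: 0.0164
grip_force: 70.0
```

```bash
python3 -c "
from h import *
avg(3)"
```

```text
pos [ 0.6553 -0.0034  0.2251] yaw 133.69 F [-0.05 -0.46 -3.15] M [-0.02  0.02 -0.02] w 0.0161 sd [1.000e-04 1.000e-04 1.000e-04 9.920e-02 2.152e-01] t 21.6333
r 0.1533 ang -46.09 F radial-in -0.3 F ccw -0.35
```

Free of side load. I'll draw it all the way off.

In the tool's units: -0.03 m / 0.75 = -0.04, -0.024 m / 0.75 = -0.032.

>>> run_rows --rows '{"deltas": [[-0.008, 0, 0, 0, 0.01], [-0.016, 0, 0, 0, 0.01], [-0.024, 0, 0, 0, 0.01], [-0.032, 0, 0, 0, 0.01], [-0.04, 0, 0, 0, 0.01], [-0.04, 0, 0, 0, 0.01]]}' --grip_force 70

```text
clock: 22.13
ee_pos: [0.6767, -0.0263, 0.2252]
tcp_rot: [0.001, 0.394, 0.919, -0.0]
contact_force: [0.4, -0.1, -2.8]
width: 0.0164
grip_force: 70.0
```

```bash
python3 -c "
from h import *
avg(2)"
```

```text
pos [ 0.6761 -0.0256  0.2249] yaw 133.67 F [ 0.   -0.26 -2.85] M [-0.01  0.02  0.02] w 0.0162 sd [2.000e-04 2.000e-04 1.000e-04 2.026e-01 3.941e-01] t 22.2333
r 0.1837 ang -46.21 F radial-in -0.19 F ccw -0.18
```

>>> run_rows --rows '{"deltas": [[-0.0133, 0, 0, 0, 0.01], [-0.0267, 0, 0, 0, 0.01], [-0.0467, 0, 0, 0, 0.01], [-0.0733, 0, 0, 0, 0.01], [-0.0933, 0, -0.0267, 0, 0.01], [-0.1067, 0, -0.0667, 0, 0.01], [-0.1067, 0, -0.1067, 0, 0.01], [-0.1067, 0, -0.1067, 0, 0.01]]}' --grip_force 70

```text
clock: 22.9
ee_pos: [0.7344, -0.0849, 0.314]
tcp_rot: [0.008, 0.394, 0.919, 0.001]
contact_force: [2.9, 0.2, 1.2]
width: 0.0163
grip_force: 70.1
```

```bash
python3 -c "
from h import *
avg(3);go(.48,-.285,.28,98.7)"
```

```text
pos [ 0.7322 -0.0836  0.3077] yaw 133.69 F [ 0.53  0.61 -2.64] M [0.06 0.01 0.01] w 0.0162 sd [1.000e-03 5.000e-04 2.600e-03 5.397e-01 5.253e-01] t 23.05
r 0.2644 ang -46.15 F radial-in 0.07 F ccw 0.8
pos [ 0.731  -0.0831  0.3046] yaw 133.71 tilt [-0.0002 -0.    ] shift [ 0.0275 -0.3209  0.0247] turn 0.611 F [ 1.2  0.8 -3.2] M [0.06 0.04 0.04] w 0.0162 j6 -0.99 t 23.05
```

In the tool's units: -0.31 m / 0.75 = -0.4133, 0.028 m / 0.75 = 0.0373, 1.1 rad / 3.1416 = 0.3501.

>>> run_rows --rows '{"deltas": [[0.0373, -0.4133, 0.0267, 0.3501, 0.01], [0.0373, -0.4133, 0.0267, 0.3501, 0.01], [0.0373, -0.4133, 0.0267, 0.3501, 0.01], [0.0373, -0.4133, 0.0267, 0.3501, 0.01], [0.0373, -0.4133, 0.0267, 0.3501, 0.01], [0.0373, -0.4133, 0.0267, 0.3501, 0.01], [0.0373, -0.4133, 0.0267, 0.3501, 0.01], [0.0373, -0.4133, 0.0267, 0.3501, 0.01]]}' --grip_force 70

```text
clock: 23.72
ee_pos: [0.483, -0.2778, 0.2815]
tcp_rot: [-0.004, 0.788, 0.615, -0.002]
contact_force: [0.3, 0.7, -3.7]
width: 0.0162
grip_force: 70.1
```

>>> run_rows --rows '{"deltas": [[0, 0, 0, 0.0318, 0.01], [0, 0, 0, 0.0318, 0.01], [0, 0, 0, 0.0318, 0.01], [0, 0, 0, 0.0318, 0.01]]}' --grip_force 70

```text
clock: 24.05
ee_pos: [0.4876, -0.276, 0.2838]
tcp_rot: [-0.001, 0.815, 0.58, -0.0]
contact_force: [0.3, 0.7, -2.0]
width: 0.0163
grip_force: 70.2
```

```bash
python3 - <<'E'
from h import *
avg(3);go(.491,-.278,.190,70)
E
```

```text
pos [ 0.488  -0.276   0.2843] yaw 70.86 F [ 0.33 -0.38 -3.01] M [-0.01  0.01 -0.  ] w 0.0163 sd [1.000e-04 0.000e+00 2.000e-04 2.246e-01 1.316e-01] t 24.2
r 0.3878 ang -99.05 F radial-in -0.32 F ccw 0.38
pos [ 0.4881 -0.2761  0.2846] yaw 70.84 tilt [-0.0004  0.0004] shift [-0.0009  0.0034  0.0946] turn 0.0147 F [ 0.  -0.6 -3.1] M [-0.01  0.04  0.05] w 0.0163 j6 -0.33 t 24.2
```

In the tool's units: 0.097 m / 0.75 = 0.1293, 0.09 m / 0.75 = 0.12.

>>> run_rows --rows '{"deltas": [[0, 0.0027, 0.04, 0, 0.01], [0, 0.0027, 0.08, 0, 0.01], [0, 0.0027, 0.1067, 0, 0.01], [0, 0.0027, 0.12, 0, 0.01], [0, 0.0027, 0.1293, 0, 0.01], [0, 0.0027, 0.1293, 0, 0.01], [0, 0.0027, 0.1293, 0, 0.01]]}' --grip_force 70

```text
clock: 24.78
ee_pos: [0.4901, -0.2777, 0.1887]
tcp_rot: [0.001, 0.815, 0.579, 0.0]
contact_force: [-0.2, 0.1, -2.5]
width: 0.0163
grip_force: 70.0
```

```bash
python3 - <<'E'
from h import *
avg(4)
E
```

```text
pos [ 0.4903 -0.278   0.1896] yaw 70.71 F [ 0.38  0.43 -2.18] M [-0.   -0.02  0.01] w 0.0164 sd [1.000e-04 0.000e+00 1.000e-04 4.942e-01 6.772e-01] t 24.9833
r 0.3895 ang -98.66 F radial-in 0.48 F ccw 0.31
```

>>> run_rows --rows '{"deltas": [[0, 0, 0.0027, 0, 0.01], [0, 0, 0.0053, 0, 0.01], [0, 0, 0.0067, 0, 0.01], [0, 0, 0.0076, 0, 0.01], [0, 0, 0.0076, 0, 0.01]]}' --grip_force 70

```text
clock: 25.4
ee_pos: [0.4895, -0.2775, 0.1829]
tcp_rot: [-0.0, 0.816, 0.579, -0.0]
contact_force: [-3.0, 0.7, 3.9]
width: 0.0162
grip_force: 71.0
```

```bash
python3 - <<'E'
from h import *
avg(4)
E
```

```text
pos [ 0.4895 -0.2775  0.1829] yaw 70.7 F [-2.59  1.87  5.22] M [ 0.25  0.42 -0.  ] w 0.0162 sd [0.     0.     0.     0.3936 0.5862] t 25.6
r 0.3891 ang -98.79 F radial-in 1.45 F ccw -2.84
```

In the tool's units: -0.0005 m / 0.75 = -0.0007.

>>> run_rows --rows '{"deltas": [[0, 0, -0.0007, 0, 0.01], [0, 0, -0.0007, 0, 0.03], [0, 0, -0.0007, 0, 0.05], [0, 0, -0.0007, 0, 0.05], [0, 0, -0.0007, 0, 0.05], [0, 0, -0.0007, 0, 0.05]]}' --grip_force 20

```text
clock: 26.1
ee_pos: [0.4896, -0.2775, 0.1827]
tcp_rot: [0.0, 0.816, 0.579, 0.0]
contact_force: [-0.5, -0.5, -0.5]
width: 0.0497
grip_force: 0.0
```

>>> run_rows --rows '{"deltas": [[0, 0, -0.0267, 0, 0.05], [0, 0, -0.0667, 0, 0.05], [0, 0, -0.12, 0, 0.05], [0, 0, -0.1733, 0, 0.05], [0, 0, -0.2267, 0, 0.05], [-0.0533, 0, -0.2533, 0, 0.05], [-0.1067, 0, -0.2533, 0, 0.05]]}'

```text
clock: 26.68
ee_pos: [0.4655, -0.3519, 0.3801]
tcp_rot: [0.006, 0.814, 0.581, 0.001]
contact_force: [1.1, -1.0, 0.5]
width: 0.0501
grip_force: 0.0
```

>>> run_rows --rows '{"deltas": [[-0.0533, -0.0267, 0, 0, 0.05], [-0.1067, -0.0533, 0, 0, 0.05], [-0.16, -0.08, 0, 0, 0.05], [-0.2133, -0.1067, 0, 0, 0.05], [-0.2667, -0.1333, 0, 0, 0.05], [-0.2667, -0.1333, 0, 0, 0.05], [-0.2667, -0.1333, 0, 0, 0.05]]}'

```text
clock: 27.27
ee_pos: [0.2998, -0.5103, 0.3726]
tcp_rot: [0.0, 0.817, 0.576, -0.001]
contact_force: [0.8, 0.3, -0.2]
width: 0.0497
grip_force: 0.0
```

```bash
python3 - <<'E'
from h import *
from plant import cams
s=cams.snapshot("top");S=cams.snapshot("side")
a=cv2.resize(s["image"][130:330,140:470],(792,480),interpolation=cv2.INTER_CUBIC)
cv2.imwrite("pics/end.png",a)
b=cv2.resize(S["image"][150:370,150:480],(792,528),interpolation=cv2.INTER_CUBIC)
cv2.imwrite("pics/endS.png",b)
for k in("cup","pitcher","tamper","portafilter"):
  for n,q in(("top",s),("side",S)):print(n,k,[(np.round(r["xyz"],3).tolist(),round(r["confidence"],2)) for r in cams.find_in(k,q)][:1])
E
```

```text
top cup [([0.527, 0.384, 0.023], 0.83)]
side cup [([0.514, 0.364, 0.039], 0.87)]
top pitcher [([0.644, -0.458, 0.025], 0.57)]
side pitcher [([0.631, -0.464, 0.045], 0.64)]
top tamper [([0.381, 0.349, 0.023], 0.79)]
side tamper [([0.378, 0.348, 0.028], 0.85)]
top portafilter [([0.689, 0.119, 0.037], 0.77)]
side portafilter [([0.694, 0.113, 0.036], 0.78)]
```

View pics/end.png

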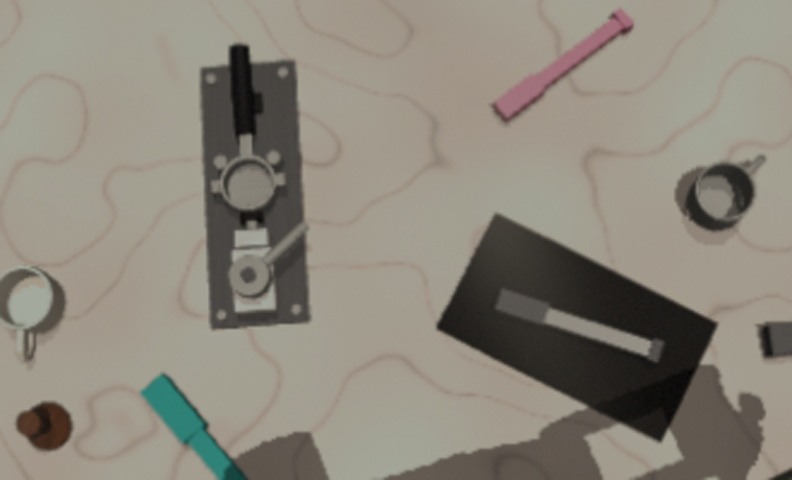

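View pics/endS.png

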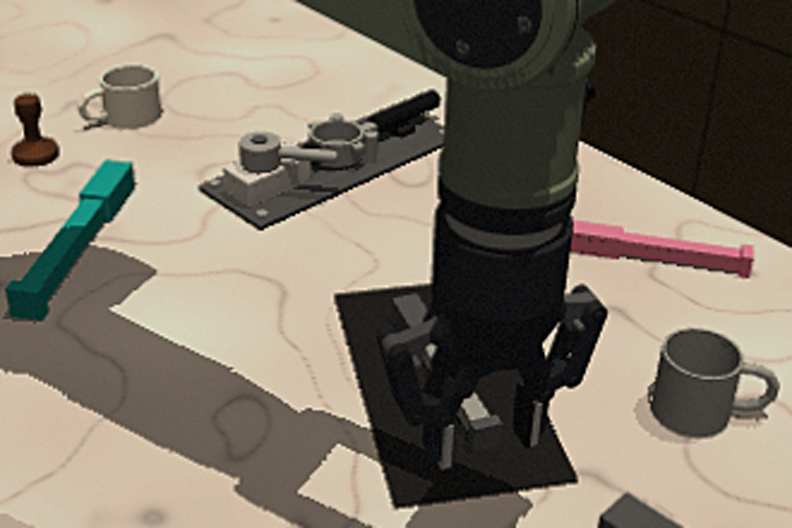

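In the top view the bar lies flat on the mat, from its socket at (520,303) to its end block at (655,350). The lever stays closed from the hub at (248,275) to its tip at (305,228), and the plunger is against the portafilter. The tamper, cup and pitcher are where they started, and the side view agrees, with the gripper clear in the air.

```bash
python3 -c "
from plant import manip
print(manip.close_job())"
```

```text
the job is handed in; nothing more can be done
None
```

I handed the job in at about 27 s of the 72 s limit: the lever is closed against its stop with the portafilter gripped, the bar lies flat on the mat, and the tamper, cup and pitcher have not moved; I pressed with about 9.4 N to seat the bar and 9.5 N at the stop (no verdict came back).

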